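# Hold back the belt tensioner of a vacuum pump drive

### The job

A belt is about to be fitted on this pump drive, on the side where the large grooved pulley sits on its shaft. With the gripper, push that side's sprung tensioner arm outwards by its roller until it has clicked past its pawl, and finish while still holding it there with the fingers, at rest, clearly past the click and not against its end stop. Leave the other tensioner and the loose things alone.

Things in the scene. Friction and masses are not known exactly. Their poses are not given: they have to be found in the camera images.
- drive_base: Aluminium plate of a twin belt drive, 320 (x) x 460 (y) x 12 mm, fixed to the bench, perhaps turned. Origin: centre of its underside; x away from the robot, y left, z up. Mirror-image halves, left (+y) and right (-y), each with a pump shaft (16 mm thick, at x 65, y +-75), a 50 mm motor pulley (at x -105, y +-75) and, further out, a sprung tensioner arm. All below 85 mm above the bench.
- pulley: The grooved steel pump pulley, 90 mm in diameter and 46 mm high, fixed on one of the two pump shafts, the left (positive y in the plate's frame) or the right (negative y). Origin on its axis, at its underside, 18 mm above the bench.
- collar: A small plain steel collar, 28 mm in diameter and 20 mm high, on the other pump shaft, which has no pulley. Origin on its axis, at its underside.
- tensioner_left (a joint): Angle of the left tensioner arm (rad). 0: at rest, sprung inwards; grows as it is pushed back (outwards to the left, clockwise from above). Near 0.50 a tooth on its hub passes the pawl with a click; let go there, it would rest on the pawl at 0.48 to 0.50. End stop (steel post): 0.88. Clearly past the click and off the stop is 0.54 to 0.84. Pushing at the roller takes 4 N at rest, rising to about 17 N.
- idler_left (a point): Centre, half-way up, of the upright aluminium roller at the free end of the left tensioner arm: 34 mm diameter, 34 to 82 mm above the bench, not spinning, on a 36 mm square block (top at 34 mm, like the 22 mm wide arm). It moves on a circle of 117 mm radius about pivot_left, clockwise from above when pushed back. Its inner side (to the plate's middle) is clear: push from there, or grip from above.
- pivot_left (a point): Point on the vertical pivot axis of the left tensioner arm, level with the roller's centre (58 mm above the bench), at x 80, y +160 mm of the plate. The pivot pin itself is 46 mm high.
- pawl_left (a point): Nose of the left pawl slider: a sprung steel slider 12 mm wide with a black knob, just beyond the pivot (further from the robot), 20 mm above the bench. The arm's tooth lifts it 6 mm away from the pivot and it snaps back at the click. Not to be handled.
- tensioner_right (a joint): Angle of the right tensioner arm (rad). 0: at rest, sprung inwards; grows as it is pushed back (outwards to the right, anticlockwise from above). Near 0.50 a tooth on its hub passes the pawl with a click; let go there, it would rest on the pawl at 0.48 to 0.50. End stop (steel post): 0.88. Clearly past the click and off the stop is 0.54 to 0.84. Pushing at the roller takes 4 N at rest, rising to about 17 N.
- idler_right (a point): Centre, half-way up, of the upright aluminium roller at the free end of the right tensioner arm: 34 mm diameter, 34 to 82 mm above the bench, not spinning, on a 36 mm square block (top at 34 mm, like the 22 mm wide arm). It moves on a circle of 117 mm radius about pivot_right, anticlockwise from above when pushed back. Its inner side (to the plate's middle) is clear: push from there, or grip from above.
- pivot_right (a point): Point on the vertical pivot axis of the right tensioner arm, level with the roller's centre (58 mm above the bench), at x 80, y -160 mm of the plate. The pivot pin itself is 46 mm high.
- pawl_right (a point): Nose of the right pawl slider: a sprung steel slider 12 mm wide with a black knob, just beyond the pivot (further from the robot), 20 mm above the bench. The arm's tooth lifts it 6 mm away from the pivot and it snaps back at the click. Not to be handled.
- spacer_mid (a point): About the centre of a loose brass spacer ring, 36 mm across and 10 mm high, lying in the middle of the plate. A bystander, to be left alone.
- spare_mid (a point): About the centre of a loose spare roller, the twin of the idler rollers (34 mm in diameter, 48 mm high), standing at the middle of the plate's near edge. A bystander, to be left alone.
- wrench_grip (a point): About the centre of a steel wrench about 180 mm long lying on the bench to the right. A bystander, to be left alone.
- screwdriver_grip (a point): About the centre of a screwdriver about 200 mm long lying on the bench to the left. A bystander, to be left alone.
- jar_mid (a point): About the centre of a jar 60 mm in diameter and 70 mm high on the bench to the right. A bystander, to be left alone.
- tee_mid (a point): About the centre of a steel vacuum tee with flanges, 90 mm long and 40 mm high, on the bench to the left. A bystander, to be left alone.

How it is judged:
By the outcome, as a careful person would: the job done as asked, in the order asked, and still so for the second after the job is handed in, while the arm keeps its last pose, push and grip.
It also fails if it takes over 32 s, if anything falls off the work surface, if the arm or the gripper's body presses on something with over 40 N, if the wrist force passes 120 N, or if a joint passes its speed limit or range.

### The arm

A 6-joint arm with a two-finger parallel gripper is mounted at the origin on the work surface. World frame = base frame: x ahead of the robot, y to its left, z up, the work surface at z = 0. Lengths are in m, angles in degrees, forces in N, time in s.
With the tool pointing down it reaches from about 0.35 to 0.875 m from the base axis. Payload 4.2 kg.
Tool frame: the origin (TCP) lies at the very end of the fingers, on their centre line; the grasp point (between the pads) lies 19 mm behind it; z points along the fingers, y is the line along which they close (so a half turn about z gives the same grasp; the last joint's range is limited). The gripper opens to 87 mm and grips with 3 to 60 N. Pads are 19 mm wide; open, the fingers measure 117 mm over their backs; the gripper's body (75 mm by 190 mm) begins 51 mm behind the grasp point.
Start: joints at [91.88, 22.042, 0.453, 0, -68.411, -14.817], TCP at [0.14, 0.609, 0.223] pointing down, gripper open.
Joint ranges: [-179.83, 179.83], [-69.29, 118.12], [-61.27, 80.66], [-181.25, 117.63], [-171.15, -9.14], [-177.46, 177.46]. Speed limits (degrees/s): [159.86, 159.86, 180, 180, 180, 180].

### API

Orientations are given as a 3x3 rotation matrix whose columns are the frame's x, y, z axes.
In Python, from station import monitor, cams, ticket gives the robot as it stands.
- The arm moves only by the tool drive_tool, never from a script. Its argument "moves" is a list of rows, each an object with "delta_pos": the shift along the tool's x, y, z in mm, a list of three; "turn": the turn about the tool's z in rad; "claw": the opening, from 0 (shut) to 1 (fully open). A call has 1 to 12 rows; each row shifts and turns the commanded pose from where the row before left it, along the tool's axes as they then stand; what a row does not reach is not made up. A row lasts 1/8 s, in which the tool goes at most 62.5 mm and 10.7 degrees, less where a joint would pass 70% of its speed; a pose out of reach is approached as far as the arm can. A call is refused whole if a number of a shift passes 62.5 or a number of a turn 0.188, either way. A call with a gripper value outside its range is refused whole. The fingers move at their own pace and stop on an object; the grip force is fixed at half the most. Time passes only in rows, so rows that do not move let the fingers close. It gives the time, the measured TCP pose, the force, the opening and the grip force at its end, in the units of the state.
- monitor.sense(): the state, without advancing time (a new reading comes with each control period).
- cams.capture(name): name is "side" or "top" or "wrist"; returns a dict with "color" (384x512x3 uint8, red, green, blue), "range_z" (384x512 float32, m along the optical axis (not along the pixel's ray), 0 where there is no reading), "vertical_fov" (degrees; the focal length in pixels is half the picture's height over the tangent of half this angle, whatever the lens; pixels are square), "cx", "cy" (the principal point, pixels), "extrinsics" (4x4, takes a point from camera to world coordinates). Camera axes: x right, y down, z forward; pixel columns grow to the right and rows downward; lengths in m; the calibration is good to about 2 mm. A picture is of the moment at which its call begins.
- ticket.finish_job(): hands the job in; it is judged then, once.
The state is a dict: "time_s": time; "joints": joint angles; "joint_velocities": joint speeds; "effort": joint torques, N m; "tcp_pos": TCP position; "ee_rot": TCP orientation; "wrist_force": force on the tool from outside, world axes, zero at the start; "moment": the same for the moment, N m; "gripper_width": opening from 0.0 (shut) to 1.0 (fully open); "gripper_force": force on a finger pad.
Only numpy, scipy, OpenCV 4.12 (cv2) and the standard library are available. Lean on these libraries where they do the work, as an engineer would, in place of code of your own. Each camera call takes 0.05 s, during which the arm holds its last target. There are 200 camera calls.

## Working session

There is one attempt and no reset: what is moved stays moved. The work goes in short steps, Python scripts to look and compute and a tool call to move; the robot and the scene stay as the last step left them, time stands still between calls to the robot, and variables do not carry over. Pictures are saved under pics/ and viewed, at most 10 in all, crops included, and the job is handed in when it is done.

Besides the shell and the picture viewer there is one more tool, called by a JSON object that holds its "fn" and its "kwargs". drive_tool: Moves the arm, as the interface text tells. Its arguments: {"type":"object","properties":{"moves":{"type":"array","items":{"type":"object","properties":{"delta_pos":{"type":"array","items":{"type":"number"}},"turn":{"type":"number"},"claw":{"type":"number"}}}}},"required":["moves"]}

```bash
mkdir -p pics; cat > h.py <<'E'
import numpy as np, cv2
from station import monitor, cams, ticket
def cap(n,f=None):
    d=cams.capture(n)
    if f: cv2.imwrite('pics/'+f,d['color'][:,:,::-1])
    return d
def cloud(d):
    z=d['range_z']; h,w=z.shape; f=h/2/np.tan(np.radians(d['vertical_fov'])/2)
    u,v=np.meshgrid(np.arange(w),np.arange(h))
    p=np.stack([(u-d['cx'])/f*z,(v-d['cy'])/f*z,z],-1)
    T=np.array(d['extrinsics']); return p@T[:3,:3].T+T[:3,3]
E
python3 - <<'E'
from h import *
np.set_printoptions(precision=4,suppress=True)
for n in('top','side'):
    d=cap(n,n+'0.png'); print(n,d['vertical_fov'],d['cx'],d['cy'],d['extrinsics'])
    np.savez(n+'0.npz',P=cloud(d),z=d['range_z'],c=d['color'])
print(monitor.sense())
E
```

```text
top 42.6230622299664 252.18691800667176 189.00869984980847 [[ 0.0217 -0.9853  0.1692  0.3646]
 [-0.9998 -0.021   0.006  -0.0058]
 [-0.0024 -0.1693 -0.9856  1.5307]
 [ 0.      0.      0.      1.    ]]
side 56.25126325003273 259.6844664242444 193.13126763362442 [[-0.7122 -0.5288  0.4618  0.1644]
 [-0.7019  0.5225 -0.4841  0.4884]
 [ 0.0147 -0.6689 -0.7432  0.8422]
 [ 0.      0.      0.      1.    ]]
{'time_s': 0.1, 'joints': array([ 91.8818,  22.0854,   0.3857,  -0.0235, -68.4121, -14.8171]), 'joint_velocities': array([ 0.0546, -0.0238,  0.2537,  0.1444,  0.0503, -0.0022]), 'effort': array([  0.0001, -39.1694,  18.7934,   4.2319,   0.0134,  -0.0001]), 'tcp_pos': array([0.1398, 0.6086, 0.2216]), 'ee_rot': array([[ 0.9746, -0.224 , -0.0003],
       [-0.224 , -0.9746, -0.002 ],
       [ 0.0001,  0.002 , -1.    ]]), 'wrist_force': array([ 0.0067, -0.2332, -0.9326]), 'moment': array([ 0.0513,  0.0362, -0.023 ]), 'gripper_force': 0.0, 'gripper_width': 1.000414034306169}
```

View pics/top0.png

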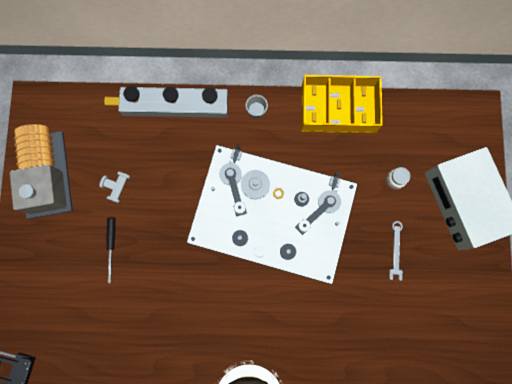

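View pics/side0.png

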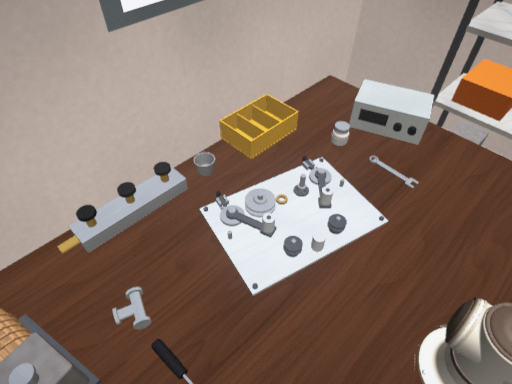

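The top view shows the large pulley at (256,183), so the left half is the target. Its roller is at about (239,209) and its pivot at about (230,173). The collar is at (302,199), and the spacer ring is at (279,193). The side view agrees: pulley (260,201), left roller (268,225), spare roller (318,242).

```bash
cat > m.py <<'E'
from h import *
np.set_printoptions(precision=4,suppress=True)
def plate():
    D=np.load('top0.npz');P,c=D['P'],D['c']
    m=((np.abs(P[...,2]-.012)<.006)&(c.min(-1)>170)&(P[...,0]<.75)&(np.abs(P[...,1])<.3)).astype(np.uint8)
    m=cv2.morphologyEx(m,cv2.MORPH_OPEN,np.ones((3,3)))
    pts=P[m>0][:,:2]; r=cv2.minAreaRect((pts*1000).astype(np.float32)); return r
E
python3 - <<'E'
from m import *
r=plate(); print(r)
(cx,cy),(w,h),a=r
b=cv2.boxPoints(r); print(b)
# axis of short side (320), x away
e=[b[1]-b[0],b[2]-b[1]]; e=min(e,key=np.linalg.norm); e=e/np.linalg.norm(e); e=e*np.sign(e[0])
th=np.arctan2(e[1],e[0]); R=np.array([[np.cos(th),-np.sin(th)],[np.sin(th),np.cos(th)]])
w2=lambda x,y: np.array([cx,cy])+R@[x,y]
print('th',np.degrees(th)); 
for n,p in dict(pulley=(65,75),pivotL=(80,160),motorL=(-105,75),pivR=(80,-160)).items(): print(n,w2(*p))
np.savez('plate.npz',c=[cx,cy],R=R,th=th)
for n in('top','side'):
    P=np.load(n+'0.npz')['P']; L=(P[...,:2]*1000-[cx,cy])@R
    for nm,zr,x0,y0,rad in [('idlerL',(.078,.088),0,150,80),('idlerR',(.078,.088),0,-150,80),('pulley',(.058,.07),65,75,60),('shaft',(.068,.09),65,75,30),('pin',(.04,.055),80,160,25),('spare',(.045,.075),-150,0,50),('motor',(.03,.09),-105,75,35)]:
        m=(P[...,2]>zr[0])&(P[...,2]<zr[1])&(np.hypot(L[...,0]-x0,L[...,1]-y0)<rad)
        q=L[m]; 
        if len(q): print(n,nm,len(q),'plate',np.median(q,0),(q.min(0)+q.max(0))/2,'z',P[m][:,2].min(),P[m][:,2].max())
E
```

```text
((375.0743408203125, -15.295135498046875), (458.34246826171875, 685.6956787109375), 75.45036315917969)
[[ -14.3506 -150.9872]
 [ 649.3551 -323.2467]
 [ 764.4993  120.3969]
 [ 100.7936  292.6564]]
th 75.45036
pulley [318.8088  66.4617]
pivotL [240.303  102.3343]
motorL [276.1016 -98.0864]
pivR [550.0407  21.9443]
```

```bash
sed -i 's/(P\[...,0\]<.75)/(P[...,0]<.75)\&(P[...,0]>.28)/' m.py
cat > a.py <<'E'
from m import *
r=plate(); print(r)
(cx,cy),(w,h),a=r
b=cv2.boxPoints(r)
e=[b[1]-b[0],b[2]-b[1]]; e=min(e,key=np.linalg.norm); e=e/np.linalg.norm(e); e=e*np.sign(e[0])
th=np.arctan2(e[1],e[0]); R=np.array([[np.cos(th),-np.sin(th)],[np.sin(th),np.cos(th)]])
w2=lambda x,y: np.array([cx,cy])+R@[x,y]
print('th',np.degrees(th)); 
for n,p in dict(pulley=(65,75),pivotL=(80,160),motorL=(-105,75),pivR=(80,-160)).items(): print(n,w2(*p))
np.savez('plate.npz',c=[cx,cy],R=R,th=th)
for n in('top','side'):
    P=np.load(n+'0.npz')['P']; L=(P[...,:2]*1000-[cx,cy])@R
    for nm,zr,x0,y0,rad in [('idlerL',(.078,.088),-20,130,60),('idlerR',(.078,.088),0,-150,80),('pulley',(.058,.07),65,75,60),('shaft',(.068,.09),65,75,30),('pin',(.04,.055),80,160,25),('spare',(.045,.075),-150,0,50),('motor',(.03,.09),-105,75,35)]:
        m=(P[...,2]>zr[0])&(P[...,2]<zr[1])&(np.hypot(L[...,0]-x0,L[...,1]-y0)<rad)
        q=L[m]; 
        if len(q): print(n,nm,len(q),'plate',np.median(q,0),(q.min(0)+q.max(0))/2,np.ptp(q,axis=0),'z',P[m][:,2].min(),P[m][:,2].max())
E
python3 a.py
```

```text
((552.1669311523438, -61.25726318359375), (458.34716796875, 319.7856750488281), 75.45457458496094)
th -14.545428
pulley [633.9197  -4.9857]
pivotL [669.7864  73.5227]
motorL [469.3684  37.7094]
pivR [ 589.4192 -236.2209]
top idlerL 80 plate [-21.1968  98.3862] [-20.2918  98.7243] [31.5396 32.1271] z 0.07827129570428726 0.08697078856228213
top idlerR 88 plate [-20.3665 -99.5732] [ -20.8396 -100.1019] [32.0513 32.6126] z 0.07816568827790449 0.08793665132016248
top pulley 286 plate [62.7097 73.3468] [63.6919 74.4677] [86.0673 87.1656] z 0.05802227435172269 0.06993276232925294
top shaft 33 plate [63.8955 73.6207] [67.6078 77.2059] [37.6692 30.7488] z 0.06802220436288198 0.08776433618420354
top pin 40 plate [ 78.884  158.9525] [ 81.4864 160.0068] [25.039  19.8462] z 0.04006246668143154 0.050637250068023
top spare 104 plate [-127.8184    7.0118] [-127.9846    7.016 ] [32.8871 33.0505] z 0.04514773833204244 0.0660627533208189
top motor 222 plate [-105.8384   73.6982] [-105.2675   74.2808] [49.3836 48.3589] z 0.030127459310492544 0.06758366294799689
side idlerL 103 plate [-21.2466 100.1725] [-20.0475  99.3128] [30.3876 34.1825] z 0.07805166593668689 0.087705895797756
side idlerR 83 plate [-21.998  -97.3668] [-20.3254 -99.1354] [32.5412 33.0666] z 0.07871737419174729 0.0855939742401487
side pulley 241 plate [61.007  79.4095] [64.6942 75.7713] [85.3957 88.5219] z 0.05801137458904071 0.06997810440242469
side shaft 33 plate [63.1412 76.9801] [64.685  75.0325] [15.6954 15.1739] z 0.06846180138636582 0.08231244703013119
side pin 47 plate [ 78.4944 160.158 ] [ 80.9427 159.7476] [21.9136 21.5457] z 0.04071799231834783 0.04906920758182265
side spare 143 plate [-130.0266   10.8663] [-127.2681    8.5072] [33.5161 33.7666] z 0.045192996859579226 0.06273209960401205
side motor 310 plate [-109.0946   79.0646] [-104.3599   75.2873] [49.0916 50.0959] z 0.030353695694653182 0.06447432522450469
```

{"fn": "drive_tool", "kwargs": {"moves": [{"delta_pos": [20,17,0]},{"delta_pos": [44,38,0]},{"delta_pos": [44,38,0]},{"delta_pos": [44,38,0]},{"delta_pos": [44,38,0]},{"delta_pos": [44,38,0]},{"delta_pos": [44,38,0]},{"delta_pos": [44,38,0]},{"delta_pos": [44,38,0]},{"delta_pos": [44,38,0]},{"delta_pos": [44,38,0]},{"delta_pos": [44,38,0]}]}}

```text
invalid input
```

{"fn": "drive_tool", "kwargs": {"moves": [{"delta_pos": [30,26,0],"turn": -0.1,"claw": 0.75},{"turn": -0.14},{"turn": -0.14},{"turn": -0.137},{},{}]}}

```text
invalid input
```

```bash
cat > go.py <<'E'
from m import *
Z=np.load('plate.npz'); c,R,th=Z['c'],Z['R'],float(Z['th'])
def tgt(q):  # world roller xy (mm), tool-y angle (deg)
    a=np.radians(211.2)-q
    return c+R@(np.array([80,160])+117*np.array([np.cos(a),np.sin(a)])), np.degrees(th+a)-90
def rel(q,z):
    s=monitor.sense(); xy,ang=tgt(q); E=np.array(s['ee_rot']); p=np.array(s['tcp_pos'])*1000
    d=E.T@(np.r_[xy,z]-p); ya=np.degrees(np.arctan2(E[1,1],E[0,1]))
    t=(ang-ya+90)%180-90
    print('delta',d,'turn(tool)',-np.radians(t),'tcp',p,'w',s['gripper_width'],'F',s['wrist_force'],'t',s['time_s'])
E
python3 - <<'E'
from go import *
rel(0,42)
P=np.load('top0.npz')['P']; L=(P[...,:2]*1000-c)@R
m=(P[...,2]>.02)&(P[...,2]<.1)&(L[...,1]>120)&(L[...,1]<228)&(abs(L[...,0])<155)&(np.hypot(L[...,0]-80,L[...,1]-160)>30)
for l,z in zip(L[m],P[m][:,2]): print(l.round(),round(z*1000),end=';')
d=cap('wrist','w1.png')
E
```

```text
delta [534.646  460.1917 180.5535] turn(tool) -0.5165914576871172 tcp [139.7729 608.6012 221.5707] w 1.000414034306169 F [ 0.0067 -0.2332 -0.9326] t 0.1
[154. 172.] 33;[141. 214.] 23;[151. 181.] 20;[151. 174.] 28;[152. 171.] 28;[152. 168.] 33;[155. 159.] 31;[140. 211.] 20;[146. 186.] 21;[149. 174.] 24;[151. 171.] 20;[150. 167.] 28;[151. 164.] 26;[153. 162.] 21;[152. 158.] 29;[153. 155.] 29;[145. 173.] 26;[146. 170.] 26;[148. 167.] 20;[148. 163.] 28;[148. 160.] 28;[149. 157.] 28;[151. 154.] 26;[153. 152.] 21;[153. 149.] 23;[153. 145.] 26;[142. 175.] 26;[143. 172.] 25;[142. 168.] 31;[146. 163.] 22;[147. 160.] 22;[145. 156.] 33;[149. 154.] 22;[149. 151.] 24;[150. 148.] 21;[150. 145.] 25;[138. 174.] 27;[139. 171.] 28;[140. 168.] 29;[141. 165.] 24;[142. 162.] 25;[142. 158.] 31;[145. 156.] 21;[145. 153.] 25;[145. 150.] 25;[146. 147.] 27;[147. 144.] 24;[122. 225.] 20;[136. 173.] 23;[136. 170.] 28;[136. 166.] 32;[139. 164.] 23;[139. 161.] 24;[140. 158.] 23;[140. 155.] 27;[140. 148.] 34;[143. 146.] 25;[132. 172.] 27;[133. 169.] 27;[135. 163.] 25;[136. 160.] 25;[138. 158.] 20;[136. 153.] 31;[1
[... 3390 characters left out ...]
25. 134.] 40;[ 27. 132.] 32;[ 28. 129.] 30;[ 28. 125.] 38;[ 30. 123.] 30;[ 23. 137.] 31;[ 22. 133.] 37;[ 24. 131.] 31;[ 24. 127.] 36;[ 26. 125.] 33;[ 27. 122.] 31;[  8. 181.] 22;[ 19. 132.] 39;[ 21. 130.] 35;[ 22. 127.] 34;[ 22. 124.] 36;[ 23. 121.] 33;[ 16. 132.] 37;[ 17. 129.] 36;[ 19. 126.] 33;[ 20. 123.] 33;[ 14. 131.] 36;[ 15. 128.] 35;[ 15. 125.] 36;[ 17. 122.] 31;[ 12. 130.] 30;[ 11. 127.] 37;[ 12. 124.] 35;[ 13. 121.] 35;[  8. 126.] 40;[ 10. 123.] 34;[ 10. 120.] 35;[  5. 125.] 38;[  7. 123.] 32;[  3. 125.] 33;[  4. 122.] 33;[ -0. 124.] 34;[  2. 121.] 25;[-60. 194.] 20;[-85. 212.] 20;[-110.  220.] 22;[-142.  211.] 20;[-146.  216.] 21;[-120.  121.] 23;[-148.  209.] 21;[-140.  125.] 22;
```

View pics/w1.png

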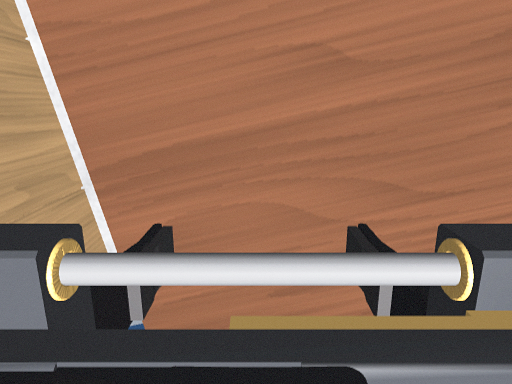

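The wrist view shows only the bench between the fingers, because neither move ran: both calls came back as invalid input. The rows probably need every field, so I'll fill them all in.

{"fn": "drive_tool", "kwargs": {"moves": [{"delta_pos": [20,17,0],"turn": 0,"claw": 1},{"delta_pos": [44,38,0],"turn": 0,"claw": 1},{"delta_pos": [44,38,0],"turn": 0,"claw": 1},{"delta_pos": [44,38,0],"turn": 0,"claw": 1},{"delta_pos": [44,38,0],"turn": 0,"claw": 1},{"delta_pos": [44,38,0],"turn": 0,"claw": 1},{"delta_pos": [44,38,0],"turn": 0,"claw": 1},{"delta_pos": [44,38,0],"turn": 0,"claw": 1},{"delta_pos": [44,38,0],"turn": 0,"claw": 1},{"delta_pos": [44,38,0],"turn": 0,"claw": 1},{"delta_pos": [44,38,0],"turn": 0,"claw": 1},{"delta_pos": [44,38,0],"turn": 0,"claw": 1}]}}

```text
time_s: 1.65
tcp_pos: [0.5345, 0.0706, 0.2225]
ee_rot: [[0.975, -0.224, -0.0], [-0.224, -0.975, 0.0], [-0.0, -0.0, -1.0]]
wrist_force: [0.3, 0.8, 0.7]
gripper_width: 1.003
gripper_force: 0.0
```

{"fn": "drive_tool", "kwargs": {"moves": [{"delta_pos": [30,26,0],"turn": -0.1,"claw": 0.8},{"delta_pos": [0,0,0],"turn": -0.14,"claw": 0.8},{"delta_pos": [0,0,0],"turn": -0.14,"claw": 0.8},{"delta_pos": [0,0,0],"turn": -0.137,"claw": 0.8},{"delta_pos": [0,0,0],"turn": 0,"claw": 0.8},{"delta_pos": [0,0,0],"turn": 0,"claw": 0.8},{"delta_pos": [0,0,0],"turn": 0,"claw": 0.8}]}}

```text
time_s: 2.52
tcp_pos: [0.5571, 0.0403, 0.2225]
ee_rot: [[0.958, 0.286, -0.0], [0.286, -0.958, -0.0], [-0.0, -0.0, -1.0]]
wrist_force: [0.7, -0.6, 0.2]
gripper_width: 0.798
gripper_force: 0.0
```

```bash
python3 - <<'E'
from go import *
rel(0,45)
d=cap('wrist','w2.png'); P=cloud(d)
L=(P[...,:2]*1000-c)@R
m=(P[...,2]>.078)&(P[...,2]<.088)&(np.hypot(L[...,0]+20,L[...,1]-99)<40)&(d['range_z']>0)
q=L[m]; print(len(q), (q.min(0)+q.max(0))/2 if len(q) else 0, np.ptp(q,axis=0))
E
```

```text
delta [  0.5116   0.5095 177.5169] turn(tool) -0.00040514561702648295 tcp [557.0738  40.3341 222.517 ] w 0.7984262612378227 F [ 0.6539 -0.6411  0.2026] t 2.525
1069 [-19.2258  99.9597] [33.6988 33.1533]
```

View pics/w2.png

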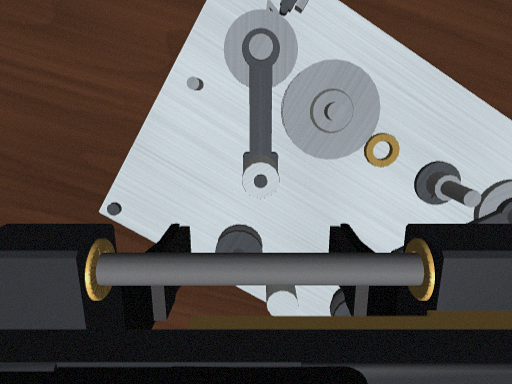

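The wrist view shows the roller at (260,180), centred between the fingers, with the pulley at (332,110) clear of the inner finger. The wrist measurement agrees with the other views to about 1 mm, so I'll descend and close.

{"fn": "drive_tool", "kwargs": {"moves": [{"delta_pos": [0.5,0.5,40],"turn": 0,"claw": 0.8},{"delta_pos": [0,0,40],"turn": 0,"claw": 0.8},{"delta_pos": [0,0,35],"turn": 0,"claw": 0.8},{"delta_pos": [0,0,30],"turn": 0,"claw": 0.8},{"delta_pos": [0,0,20],"turn": 0,"claw": 0.8},{"delta_pos": [0,0,12],"turn": 0,"claw": 0.8},{"delta_pos": [0,0,0],"turn": 0,"claw": 0.8},{"delta_pos": [0,0,0],"turn": 0,"claw": 0.8}]}}

```text
time_s: 3.58
tcp_pos: [0.5585, 0.0402, 0.0465]
ee_rot: [[0.958, 0.287, 0.002], [0.287, -0.958, 0.0], [0.002, 0.0, -1.0]]
wrist_force: [0.3, -0.8, -0.1]
gripper_width: 0.797
gripper_force: 0.0
```

{"fn": "drive_tool", "kwargs": {"moves": [{"delta_pos": [0,0,0],"turn": 0,"claw": 0.3},{"delta_pos": [0,0,0],"turn": 0,"claw": 0.3},{"delta_pos": [0,0,0],"turn": 0,"claw": 0.3},{"delta_pos": [0,0,0],"turn": 0,"claw": 0.3},{"delta_pos": [0,0,0],"turn": 0,"claw": 0.3},{"delta_pos": [0,0,0],"turn": 0,"claw": 0.3}]}}

```text
time_s: 4.32
tcp_pos: [0.5578, 0.0398, 0.0456]
ee_rot: [[0.958, 0.287, -0.0], [0.287, -0.958, -0.0], [-0.0, 0.0, -1.0]]
wrist_force: [0.0, -0.7, 1.0]
gripper_width: 0.385
gripper_force: 30.0
```

Gripped at 33.5 mm. In tool axes the pivot is at +x, 117 mm away, so each 0.07 rad step is a shift of (0.3, -8.2) mm with a turn of +0.07.

{"fn": "drive_tool", "kwargs": {"moves": [{"delta_pos": [0.3,-8.2,0],"turn": 0.07,"claw": 0.3},{"delta_pos": [0.3,-8.2,0],"turn": 0.07,"claw": 0.3},{"delta_pos": [0.3,-8.2,0],"turn": 0.07,"claw": 0.3},{"delta_pos": [0.3,-8.2,0],"turn": 0.07,"claw": 0.3},{"delta_pos": [0,0,0],"turn": 0,"claw": 0.3}]}}

```text
time_s: 4.95
tcp_pos: [0.5529, 0.0715, 0.0456]
ee_rot: [[1.0, 0.013, -0.0], [0.013, -1.0, -0.002], [-0.0, 0.002, -1.0]]
wrist_force: [0.5, -4.2, 0.0]
gripper_width: 0.382
gripper_force: 30.0
```

```bash
python3 - <<'E'
from go import *
rel(0.28,45); rel(0.7,45)
E
```

```text
delta [-0.1012 -0.7422  0.6012] turn(tool) 0.002140754195749086 tcp [552.9041  71.5336  45.6023] w 0.38181070967489306 F [ 0.4654 -4.2398  0.0038] t 4.95
delta [ 10.1694 -48.4283   0.521 ] turn(tool) 0.42214075419574876 tcp [552.9041  71.5336  45.6023] w 0.38181070967489306 F [ 0.4654 -4.2398  0.0038] t 4.95
```

{"fn": "drive_tool", "kwargs": {"moves": [{"delta_pos": [0.3,-8.2,0],"turn": 0.07,"claw": 0.3},{"delta_pos": [0.3,-8.2,0],"turn": 0.07,"claw": 0.3},{"delta_pos": [0.3,-8.2,0],"turn": 0.07,"claw": 0.3},{"delta_pos": [0.3,-8.2,0],"turn": 0.07,"claw": 0.3},{"delta_pos": [0.3,-8.2,0],"turn": 0.07,"claw": 0.3},{"delta_pos": [0.3,-8.2,0],"turn": 0.07,"claw": 0.3},{"delta_pos": [0,0,0],"turn": 0,"claw": 0.3},{"delta_pos": [0,0,0],"turn": 0,"claw": 0.3},{"delta_pos": [0,0,0],"turn": 0,"claw": 0.3}]}}

```text
time_s: 6.08
tcp_pos: [0.5619, 0.1187, 0.0456]
ee_rot: [[0.919, -0.394, -0.002], [-0.394, -0.919, -0.002], [-0.001, 0.003, -1.0]]
wrist_force: [0.0, -6.3, 1.8]
gripper_width: 0.383
gripper_force: 30.0
```

```bash
python3 - <<'E'
from go import *
rel(0.7,45)
s=monitor.sense(); print(s['gripper_force'],np.abs(s['joint_velocities']).max())
cap('wrist','w3.png')
d=cap('top'); cv2.imwrite('pics/t3.png',cv2.resize(d['color'][130:290,170:370,::-1],None,fx=4,fy=3.7))
P=cloud(cap('side'));L=(P[...,:2]*1000-c)@R
# arm top: z~34, annulus around pivot
r=np.hypot(L[...,0]-80,L[...,1]-160); m=(P[...,2]>.028)&(P[...,2]<.04)&(r>35)&(r<95)&(L[...,1]>100)&(L[...,0]<80)
for l in L[m]: 
    pass
a=np.degrees(np.arctan2(L[m][:,1]-160,L[m][:,0]-80))%360
print(len(a),np.histogram(a,np.arange(140,230,6)))
E
```

```text
delta [-0.0563 -1.5301  0.6048] turn(tool) 0.003865233726787103 tcp [561.9011 118.6605  45.6092] w 0.3833780678772502 F [ 0.0088 -6.314   1.8082] t 6.075
30.006161093479022 0.09235859233102754
1 (array([0, 0, 0, 0, 0, 0, 1, 0, 0, 0, 0, 0, 0, 0]), array([140, 146, 152, 158, 164, 170, 176, 182, 188, 194, 200, 206, 212,
       218, 224]))
```

View pics/w3.png

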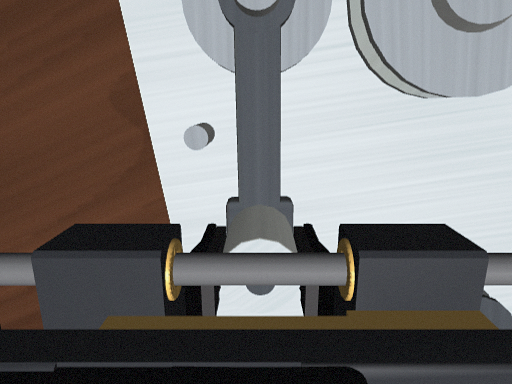

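The wrist view shows the roller at (260,240) held between the fingers. The arm is aligned with the tool and clear of the stop post at (197,137). From the TCP its angle is about 0.69 rad, it is at rest, and the grip reads 30 N.

```bash
python3 -c "
from station import ticket; print(ticket.finish_job())"
```

```text
the job is handed in; nothing more can be done
None
```

The left tensioner (the pulley's side) is pushed to about 0.69 rad, past the 0.50 click and short of the 0.88 end stop. It is still held there at rest in the fingers, and the job is handed in. The angle comes from the gripper position; the click itself was not seen directly.

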